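Clip the two-panel test plate into the reading stage

ROBOT

A 6-joint arm with a two-finger parallel gripper is mounted at the origin on a cart in front of the work surface, level with it; the furniture and walls round the work are solid. World frame = base frame: x ahead of the robot, y to its left, z up, the work surface at z = 0. Lengths are in m, angles in degrees, forces in N, time in s.
With the tool pointing down it reaches from about 0.3 to 0.75 m from the base axis. Payload 8.5 kg.
Tool frame: the origin (TCP) lies at the very end of the fingers, on their centre line; the grasp point (between the pads) lies 19 mm behind it (env.grip_point_offset is the distance from the TCP to the grasp point, in m); z points along the fingers, y is the direction in which the jaws open and shut (so a half turn about z gives the same grasp; the last joint's range is limited). The gripper opens to 85 mm and grips with 20 to 120 N. Pads are 22 mm wide; open, the fingers measure 114 mm over their backs; the gripper's body (76 mm by 85 mm) begins 54 mm behind the grasp point. The pads swing forward as they close: fully open they stand 13 mm farther back than shut.
Start: joints at [51.835, 21.807, 74.336, -0, 83.858, -12.336], TCP at [0.24, 0.495, 0.231] pointing down, gripper open.
Joint ranges: [-178.18, 178.18], [-50.72, 133.34], [12.68, 142.11], [-81.47, 261.47], [9.98, 163.14], [-165.26, 165.26]. Speed limits (degrees/s): [136.94, 136.94, 180, 180, 180, 180].

INTERFACE

Orientations are given as a 3x3 rotation matrix whose columns are the frame's x, y, z axes.
In Python, from rig import env gives the robot as it stands.
- The arm moves only by the tool move_arm, never from a script. Its argument "moves" is a list of rows, each a list of 4 numbers: the shift along the tool's x, y, z in mm, then the turn about the tool's z in rad. In form: [[tx, ty, tz, spin], ...]. A call has 1 to 20 rows; each row is the pose to reach, as a shift and turn from the pose commanded when the call began, along the tool's axes at that moment; what a row does not reach only later rows make up. A row lasts 1/10 s, in which the tool goes at most 50 mm and 8.59 degrees, less where a joint would pass 70% of its speed; a pose out of reach is approached as far as the arm can. A call with a gripper value outside its range is refused whole. "grip" is the closure, from 0 (fully open) to 1 (shut), set as the call begins (left out, the last holds). The fingers move at their own pace and stop on an object; "grip_force" is the grip in N (left out, the last holds). Time passes only in rows, so rows that repeat a pose let the fingers close. It gives the time, the measured TCP pose, the force and the opening at its end, in the units of the state.
- env.observe(): the state, without advancing time (a new reading comes with each control period).
- env.get_image(name): name is "side" or "top"; returns the picture (420x560x3 uint8, red, green, blue); there is no depth.
- env.get_calibration(name): a dict with "fovy" (degrees; the focal length in pixels is half the picture's height over the tangent of half this angle, whatever the lens; pixels are square), "cx", "cy" (the principal point, pixels), "k1" (the pictures are not rectified: a ray, as slopes to the right and down, at radius r is drawn at 1 + k1 r^2 times it, then the intrinsics apply), "extrinsics" (4x4, takes a point from world to camera coordinates). Camera axes: x right, y up, looking along -z (the intrinsics and any distortion apply to the point x, -y, -z); pixel columns grow to the right and rows downward; lengths in m; the calibration is good to about 2 mm. A picture is of the moment at which its call begins. get_calibration takes no time and is no camera call.
- env.close_job(): hands the job in, once; it reports no verdict.
Trained networks look in the newest picture that a camera, given by its name, has taken for a name from the list of things; names that differ only in an ending like _2 or _b are one class to them, and where a whole thing is asked for, a point or a joint stands for the part that bears it (a point fixed in the world has none). Each returns a list of dicts, best first, with "conf" (0 to 1); they miss things now and then, are a little off and sometimes report something else, mostly with a low value. They report only what shows in the picture. A call takes as long as a camera call. They do not tell look-alikes from the thing itself.
- env.silhouettes(camera, name): "region" (420x560 bool, what is visible of it) and "point" ([row, column] in pixels, amid what is visible of it).
- env.tip_of(camera, name): "point" ([row, column] in pixels: a listed point, or the origin of a listed thing).
The state is a dict: "time_s": time; "q": joint angles; "qvel": joint speeds; "joint_efforts": joint torques, N m; "position": TCP position; "tool_rot": TCP orientation; "ft_force": force on the tool from outside, world axes, zero at the start; "wrist_torque": the same for the moment, N m; "grip_width": finger opening in m.
Only numpy, scipy, OpenCV 4.12 (cv2) and the standard library are available. Lean on these libraries where they do the work, as an engineer would, in place of code of your own. Each camera call takes 0.05 s, during which the arm holds its last target.

TASK

Load the two-panel test plate (the middle length of the three plates on the bench) into the reading stage: draw the sprung curved arm back, set the plate flat on the bed, centred across it, with one end against the fixed edge, then let go so that the arm holds it there. One hand is enough if the end of the plate itself pushes the arm back.

Things in the scene. Friction and masses are not known exactly. Their poses are not given: they have to be found in the camera images.
- plate_double: Two-panel test plate: flat off-white rectangle 135 x 52 x 5 mm, about 22 g, loose on the bench. Origin: centre of its underside; x along the length, y across the width, z up. Its ends are alike: either may go to the fixed edge. A one-panel (67 x 52 mm) and a three-panel (203 x 52 mm) plate lie there too and are not wanted.
- stage: Reading stage, fixed: white base 200 x 100 x 12 mm with a slim raised bed (36 mm wide, x -48 to +67 mm, top 34 mm above the bench; the plate overhangs its open long sides, 22 mm free below). Origin: centre of its underside; x along the bed to the fixed edge, z up. The edge is a bar across the +x end: inner face x = +67.5, 10 thick, 64 wide, top 5 mm above the bed.
- seat (a point): Where the centre of the plate's underside lies when its end touches the fixed edge: on the bed's top, 34 mm above the bench, axes as the stage's. With the arm at rest the free gap between roller and edge is 122 mm, 13 mm shorter than the plate; pushing the roller back 19 mm leaves 6 mm of play.
- clip (a joint): Steel bow (top 62 mm up) at the bed's -x end, swinging level on a post at stage x -75, y +62 mm. Its tip, an upright roller (radius 6, 31 to 67 mm above the bench) at stage x -60.5, y 0, is 64 mm from the pivot. 0 = at rest (start); grows as the tip goes to -x (most 0.7), about 0.2 on the seated plate. Damped spring, 1.3 N at rest, 2 N seated, 2 N more at 60 mm/s; it never stays open.
There are look-alikes about, which are no part of the job. Of the things like the plate_double, leave any that is orange or red; of the rest the larger one is meant.

How it is judged (in metres and radians):
At the end, for the whole second after the job is handed in: The two-panel plate lies at rest flat on the bed (within 3 mm, 0.1 rad), an end against the fixed edge (within 5 mm), centred across the bed within 12 mm, in line within 10 degrees; the released arm presses its other end (angle 0.1 to 0.35 rad, over 0.3 N) (x of plate_double in the frame of seat between -0.005 and 0.005 m and y of plate_double in the frame of seat between -0.012 and 0.012 m and z of plate_double in the frame of seat between -0.003 and 0.003 m and angle between the x axis of plate_double and the x axis of stage, either way round below 0.175 rad and angle between plate_double's own z axis and vertical below 0.1 rad and value of joint clip between 0.1 and 0.35 rad and contact force between clip and plate_double above 0.3 N and linear speed of plate_double below 0.01 m/s); the robot touches nothing.
It also fails if it takes over 42 s, if anything falls off the work surface, if the arm or the gripper's body presses on something with over 40 N, if the wrist force passes 120 N, or if a joint passes its speed limit or range.

## Working session

There is one attempt and no reset: what is moved stays moved. The work goes in short steps, Python scripts to look and compute and a tool call to move; the robot and the scene stay as the last step left them, time stands still between calls to the robot, and variables do not carry over. Pictures are saved under pics/ and viewed, and the job is handed in when it is done.

Besides the shell and the picture viewer there is one more tool, called after "Emit:" in YAML: its name, and indented under it one key for each argument. move_arm: Moves the arm, as the interface text tells. Its arguments: {"type":"object","properties":{"moves":{"type":"array"},"grip":{"type":"number"},"grip_force":{"type":"number"}},"required":["moves"]}

```bash
ls; mkdir -p pics
cat > h.py <<'E'
import numpy as np, cv2
from rig import env
def cal(n):
    c=env.get_calibration(n); f=210/np.tan(np.radians(c["fovy"])/2)
    return f,c["cx"],c["cy"],c["k1"],np.array(c["extrinsics"])
def proj(n,P):
    f,cx,cy,k,E=cal(n); P=np.atleast_2d(P); p=P@E[:3,:3].T+E[:3,3]
    u=p[:,0]/-p[:,2]; v=-p[:,1]/-p[:,2]; s=1+k*(u*u+v*v)
    return np.c_[cx+f*u*s, cy+f*v*s]   # col,row
def unproj(n,px,z):
    f,cx,cy,k,E=cal(n); px=np.atleast_2d(px).astype(float)
    d=(px-[cx,cy])/f; a=d.copy()
    for _ in range(50): a=d/(1+k*(a**2).sum(1,keepdims=True))
    r=np.c_[a[:,0],-a[:,1],-np.ones(len(a))]@E[:3,:3]; o=-E[:3,:3].T@E[:3,3]
    t=(z-o[2])/r[:,2]; return o+r*t[:,None]
E
python3 - <<'E'
from h import *
for n in ("top","side"):
    im=env.get_image(n); cv2.imwrite(f"pics/{n}0.png",im[:,:,::-1])
    f,cx,cy,k,E=cal(n); print(n,f,cx,cy,k,-E[:3,:3].T@E[:3,3])
    for nm in ("plate_double","stage","clip"):
        for d in env.silhouettes(n,nm):
            print(nm,d["conf"],d["point"],d["region"].sum())
            c,_=cv2.findContours(d["region"].astype(np.uint8),0,1); c=max(c,key=cv2.contourArea); print(cv2.minAreaRect(c))
    for nm in("plate_double","stage","seat"):
        print(nm,[(d["conf"],d["point"]) for d in env.tip_of(n,nm)])
print(env.observe())
E
```

```text
pics
top 410.36030618645646 282.04033982328804 209.56956097745322 -0.12155548642780711 [0.37325981 0.06670902 1.04990879]
plate_double 0.98 [237.5, 189.2] 1040
((190.5890655517578, 238.40411376953125), (20.20416259765625, 52.91815948486328), 6.009006023406982)
plate_double 0.87 [172.7, 324.8] 629
((326.4230651855469, 172.88462829589844), (16.36365509033203, 39.66106414794922), 56.30992889404297)
plate_double 0.65 [256.5, 345.5] 1095
((344.5, 255.5), (21.0, 53.0), 90.0)
plate_double 0.55 [265.2, 142.1] 617
((142.6000213623047, 264.2000427246094), (39.35479736328125, 16.099689483642578), 63.43495178222656)
stage 0.89 [237.4, 411.4] 3011
((410.5, 237.0), (76.0, 47.0), 90.0)
clip 0.5 [265.2, 415.8] 216
((408.17303466796875, 264.130615234375), (15.41894245147705, 34.713016510009766), 78.2317123413086)
plate_double [(0.93, [257.3, 348.6]), (0.86, [237.9, 189.7]), (0.75, [174.4, 325.4]), (0.56, [263.6, 141.7])]
stage []
seat [(0.61, [233.2, 418.9])]
side 506.1484308189349 287.3062700632101 207.24221635670935 -0.08903588568395623 [0.30200117 1.23253952 0.95086353]
plate_double 0.77 [192.3, 3
[... 984 characters left out ...]
93711e-04,
        8.38565293e+01, -1.23369675e+01]), 'qvel': array([-0.04362533,  0.02660645, -0.03432322, -0.00865994,  0.00642262,
       -0.00967476]), 'joint_efforts': array([-3.00144515e-03, -4.48257101e+01, -2.31431723e+01, -2.60072557e-04,
        6.11346331e-04,  7.81779761e-06]), 'position': array([0.23960157, 0.49506033, 0.23130929]), 'tool_rot': array([[-9.00125315e-01,  4.35631056e-01, -1.30317543e-05],
       [ 4.35631056e-01,  9.00125315e-01,  6.83650128e-06],
       [ 1.47084042e-05,  4.76670990e-07, -1.00000000e+00]]), 'ft_force': array([-0.17267982,  0.81640976, -0.6350148 ]), 'wrist_torque': array([ 0.01174503, -0.00122995,  0.03190913]), 'grip_width': 0.08504478778578706}
```

Run:
```python
import cv2
a=cv2.imread("pics/top0.png")
cv2.imwrite("pics/top0a.png",cv2.resize(a[140:300,110:470],None,fx=2.2,fy=2.2,interpolation=cv2.INTER_CUBIC))
cv2.imwrite("pics/top0s.png",cv2.resize(a[180:290,360:470],None,fx=5,fy=5,interpolation=cv2.INTER_CUBIC))
```

```text
(no output)
```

View pics/top0.png

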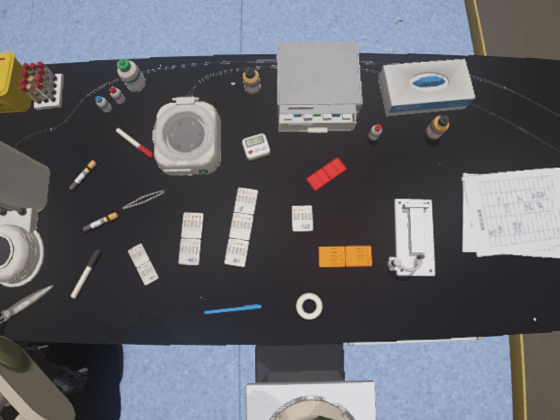

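View pics/side0.png

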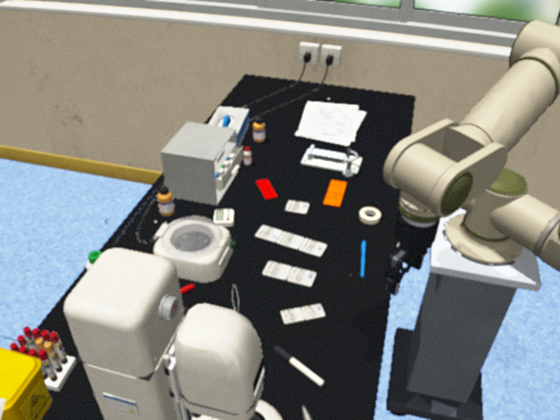

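```bash
sleep 1
```

```text
(no output)
```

View pics/top0s.png

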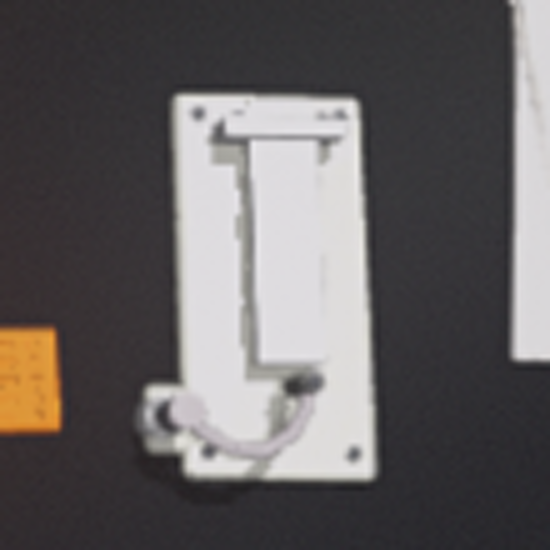

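View pics/top0a.png

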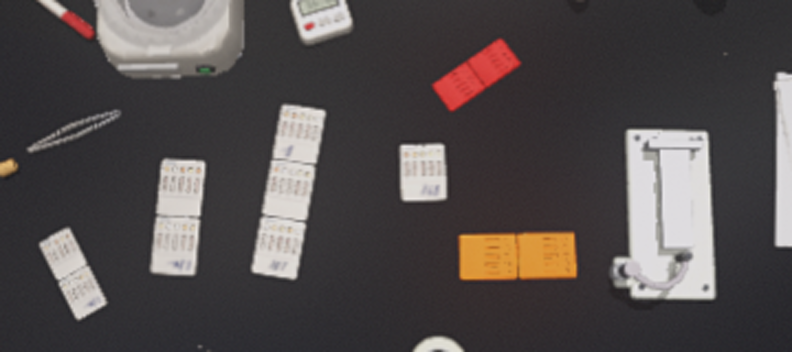

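The top view shows five plates near pixel (col, row):
- The wanted white two-panel plate is at (190, 238).
- The three-panel plate is at (240, 227), and the one-panel plate is at (302, 218).
- A smaller white two-panel look-alike is at (142, 264).
- There are also a red plate at (326, 173) and an orange one at (345, 257).

The stage is at (411, 237). Its fixed edge is towards the top of the picture and the roller is at (420, 256).

```bash
cat > m.py <<'E'
from h import *
from scipy.optimize import least_squares
def fitrect(n,im,box,z,thr=110):
    r0,r1,c0,c1=box; g=cv2.GaussianBlur(im,(0,0),0.5)[r0:r1,c0:c1].min(2)
    m=(g>thr).astype(np.uint8); m=cv2.morphologyEx(m,cv2.MORPH_CLOSE,np.ones((3,3)))
    c,_=cv2.findContours(m,0,cv2.CHAIN_APPROX_NONE); c=max(c,key=cv2.contourArea)[:,0]+[c0,r0]
    W=unproj(n,c,z); return cv2.minAreaRect((W[:,:2]*1000).astype(np.float32))
E
python3 - <<'E'
from m import *
im=cv2.imread("pics/top0.png")
print("plate top",fitrect("top",im,(205,272,172,211),.005))
print("lookalike",fitrect("top",im,(235,290,122,164),.005))
print("stage top",fitrect("top",im,(190,283,392,442),.012))
# 5x crop: px = 360+u/5 , 180+v/5
q=lambda u,v:[360+u/5-.4,180+v/5-.4]
print("base corners z12",unproj("top",[q(174,95),q(358,98),q(377,478),q(186,478)],.012).round(4))
print("bed corners z34",unproj("top",[q(248,140),q(322,140),q(325,362),q(257,362)],.034).round(4))
print("roller top z67",unproj("top",[q(305,382)],.067))
print("edge z39",unproj("top",[q(225,137),q(345,137)],.039).round(4))
E
```

```text
plate top ((514.8184204101562, 300.48455810546875), (53.9968376159668, 136.0527801513672), 85.50006103515625)
lookalike ((449.71697998046875, 424.6572570800781), (104.77288818359375, 40.76227951049805), 29.22585678100586)
stage top ((508.69378662109375, -271.5170593261719), (111.55305480957031, 199.4575958251953), 87.89348602294922)
base corners z12 [[ 0.6089 -0.2312  0.012 ]
 [ 0.6059 -0.3303  0.012 ]
 [ 0.4072 -0.3238  0.012 ]
 [ 0.4101 -0.2241  0.012 ]]
bed corners z34 [[ 0.5797 -0.2618  0.034 ]
 [ 0.5791 -0.3008  0.034 ]
 [ 0.4652 -0.293   0.034 ]
 [ 0.466  -0.2579  0.034 ]]
roller top z67 [[ 0.45271976 -0.27058109  0.067     ]]
edge z39 [[ 0.5805 -0.2483  0.039 ]
 [ 0.5795 -0.3112  0.039 ]]
```

Run:
```python
import cv2
a=cv2.imread("pics/side0.png")
cv2.imwrite("pics/side0s.png",cv2.resize(a[130:190,290:380],None,fx=7,fy=7,interpolation=cv2.INTER_CUBIC))
```

```text
(no output)
```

View pics/side0s.png

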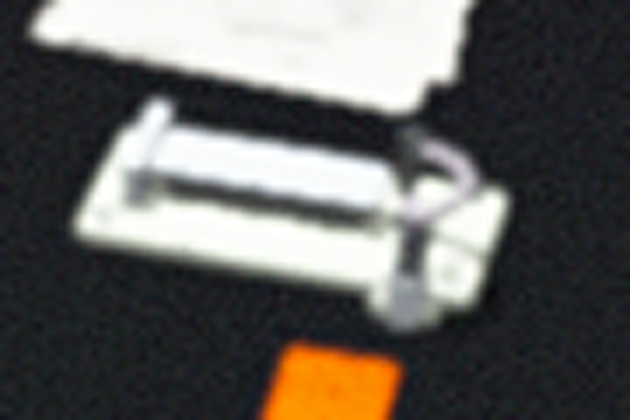

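Emit:
move_arm:
  moves:
    - [-60,-10,20,-0.1]
    - [-120,-20,45,-0.2]
    - [-180,-30,70,-0.3]
    - [-240,-40,95,-0.372]
    - [-290,-49,115,-0.372]
    - [-332.5,-55.5,131,-0.372]
    - [-332.5,-55.5,131,-0.372]
    - [-332.5,-55.5,131,-0.372]
    - [-332.5,-55.5,131,-0.372]
  grip: 0.25
  grip_force: 25

```text
time_s: 1.6
position: [0.5155, 0.2991, 0.0994]
tool_rot: [[-0.997, 0.081, -0.001], [0.081, 0.997, -0.0], [0.001, -0.001, -1.0]]
ft_force: [0.3, -0.2, -0.3]
grip_width: 0.0639
```

```bash
cat > look.py <<'E'
from h import *
import sys
def look(tag,crops):
    for n,(r0,r1,c0,c1,k) in crops.items():
        im=env.get_image(n)[:,:,::-1]; cv2.imwrite(f"pics/{n}{tag}.png",im)
        cv2.imwrite(f"pics/{n}{tag}c.png",cv2.resize(im[r0:r1,c0:c1],None,fx=k,fy=k,interpolation=cv2.INTER_CUBIC))
    o=env.observe(); print(o["time_s"],o["position"].round(4),o["tool_rot"].round(4).tolist(),o["ft_force"].round(2),o["grip_width"])
E
python3 -c "
from look import *
look('1',{'top':(180,300,120,260,4),'side':(200,320,220,360,4)})"
```

```text
1.7 [0.514  0.301  0.1008] [[-0.9969, 0.0782, -0.0], [0.0782, 0.9969, 0.0004], [0.0, 0.0004, -1.0]] [-0.56  0.5  -0.44] 0.06404246115924384
```

View pics/side1c.png

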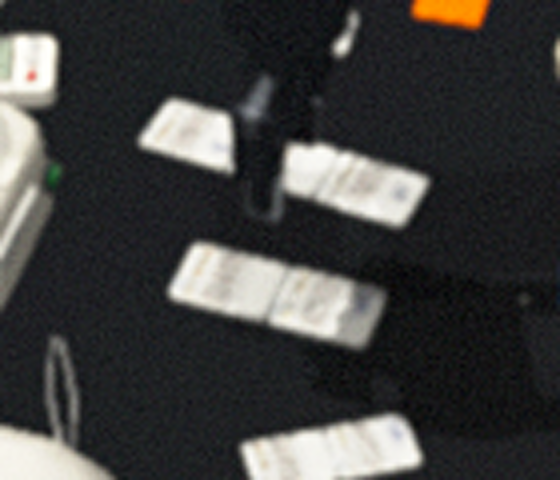

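View pics/top1c.png

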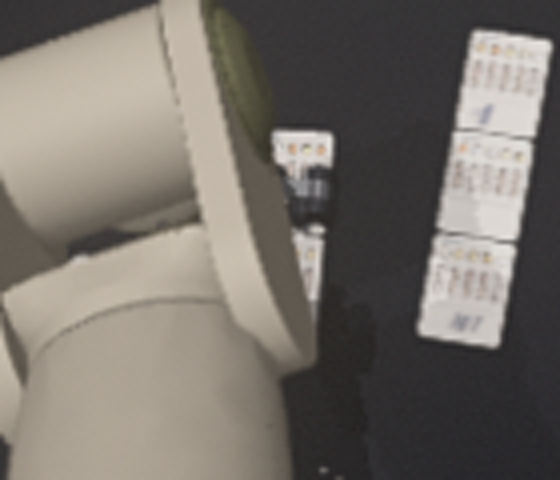

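The side view shows the near finger's tip at about (286, 254) and the plate at (288, 274). I'll check both against the model.

Run:
```python
from m import *
for z in (.094,.1,.106,.112): print(z,proj("side",[[.514,.301+.033+.004,z]]))
im=cv2.imread("pics/side0.png")
print(fitrect("side",im,(258,288,260,318),.005,120))
im=cv2.imread("pics/side1.png")
q=lambda u,v:[220+u/4-.4,200+v/4-.4]
W=unproj("side",[q(193,240),q(387,289),q(364,350),q(166,298)],.005); print(W.round(4),W.mean(0))
```

```text
0.094 [[285.99493656 258.39190181]]
0.1 [[286.04719352 256.60637946]]
0.106 [[286.09976488 254.81010063]]
0.112 [[286.15265311 253.00298022]]
((514.7954711914062, 297.38232421875), (60.41212844848633, 138.4193572998047), 84.28722381591797)
[[0.5823 0.2632 0.005 ]
 [0.4454 0.2738 0.005 ]
 [0.4482 0.3323 0.005 ]
 [0.584  0.3215 0.005 ]] [0.51497376 0.29768934 0.005     ]
```

Emit:
move_arm:
  moves:
    - [0,-1,30,0]
    - [0,-1,60,0]
    - [0,-1,85,0]
    - [0,-1,96,0]
    - [0,-1,98,0]
    - [0,-1,98,0]

```text
time_s: 2.3
position: [0.5147, 0.3, 0.0034]
tool_rot: [[-0.997, 0.078, 0.001], [0.078, 0.997, 0.001], [-0.001, 0.001, -1.0]]
ft_force: [-0.7, 0.2, 0.3]
grip_width: 0.064
```

Emit:
move_arm:
  moves:
    - [0,0,1,0]
    - [0,0,2,0]
    - [0,0,2,0]

```text
time_s: 2.6
position: [0.5149, 0.2993, 0.0009]
tool_rot: [[-0.997, 0.079, 0.001], [0.079, 0.997, 0.0], [-0.001, 0.0, -1.0]]
ft_force: [0.1, 0.1, 0.0]
grip_width: 0.0641
```

Emit:
move_arm:
  moves:
    - [0,0,1,0]
    - [0,0,2,0]
    - [0,0,2,0]

```text
time_s: 2.9
position: [0.5146, 0.2992, -0.0018]
tool_rot: [[-0.997, 0.079, -0.0], [0.079, 0.997, -0.0], [0.0, -0.0, -1.0]]
ft_force: [0.5, 0.2, -0.1]
grip_width: 0.0643
```

Emit:
move_arm:
  moves:
    - [0,0,1,0]
    - [0,0,1,0]

```text
time_s: 3.1
position: [0.5146, 0.2992, -0.0028]
tool_rot: [[-0.997, 0.079, -0.0], [0.079, 0.997, -0.0], [0.0, -0.0, -1.0]]
ft_force: [0.5, 0.1, 0.7]
grip_width: 0.0641
```

Emit:
move_arm:
  moves:
    - [0,0,1,0]
    - [0,0,1,0]

```text
time_s: 3.3
position: [0.5146, 0.2992, -0.0038]
tool_rot: [[-0.997, 0.079, -0.0], [0.079, 0.997, -0.0], [0.0, -0.0, -1.0]]
ft_force: [0.2, -0.1, -0.6]
grip_width: 0.0644
```

Emit:
move_arm:
  moves:
    - [0,0,1,0]
    - [0,0,1,0]

```text
time_s: 3.5
position: [0.5146, 0.2992, -0.0048]
tool_rot: [[-0.997, 0.079, -0.0], [0.079, 0.997, -0.0], [0.0, -0.0, -1.0]]
ft_force: [0.3, -0.2, -0.8]
grip_width: 0.0638
```

Emit:
move_arm:
  moves:
    - [0,0,1,0]
    - [0,0,1,0]

```text
time_s: 3.7
position: [0.5146, 0.2992, -0.0058]
tool_rot: [[-0.997, 0.079, -0.0], [0.079, 0.997, -0.0], [0.0, -0.0, -1.0]]
ft_force: [-0.2, -0.3, -0.1]
grip_width: 0.064
```

Emit:
move_arm:
  moves:
    - [0,0,1,0]
    - [0,0,1,0]

```text
time_s: 3.9
position: [0.5147, 0.2992, -0.006]
tool_rot: [[-0.997, 0.079, 0.0], [0.079, 0.997, 0.0], [-0.0, 0.0, -1.0]]
ft_force: [-1.7, -0.9, 5.4]
grip_width: 0.0645
```

Emit:
move_arm:
  moves:
    - [0,0,-4,0]
    - [0,0,-4,0]

```text
time_s: 4.1
position: [0.5149, 0.2993, -0.0022]
tool_rot: [[-0.997, 0.079, 0.001], [0.079, 0.997, 0.0], [-0.001, 0.0, -1.0]]
ft_force: [0.8, -0.1, -0.3]
grip_width: 0.064
```

Emit:
move_arm:
  moves:
    - [0,0,0,0]
    - [0,0,0,0]
    - [0,0,0,0]
    - [0,0,0,0]
    - [0,0,0,0]
  grip: 0.6
  grip_force: 30

```text
time_s: 4.6
position: [0.5147, 0.2992, -0.0024]
tool_rot: [[-0.997, 0.079, 0.0], [0.079, 0.997, 0.0], [-0.0, 0.0, -1.0]]
ft_force: [-1.8, -1.8, 6.4]
grip_width: 0.0505
```

Emit:
move_arm:
  moves:
    - [0,0,-1,0]
    - [0,0,-5,0]
    - [0,0,-15,0]
    - [0,0,-30,0]
    - [0,0,-50,0]
    - [0,0,-70,0]
    - [0,0,-85,0]
    - [0,0,-90,0]
    - [0,0,-90,0]

```text
time_s: 5.5
position: [0.5149, 0.2993, 0.0881]
tool_rot: [[-0.997, 0.079, 0.001], [0.079, 0.997, 0.0], [-0.001, 0.001, -1.0]]
ft_force: [0.7, -0.2, -1.4]
grip_width: 0.0508
```

```bash
python3 -c "
from look import *
look('2',{'top':(180,300,120,260,4),'side':(180,300,220,360,4)})"
```

```text
5.6 [0.5143 0.2991 0.0867] [[-0.9969, 0.0788, -0.001], [0.0788, 0.9969, -0.0003], [0.001, -0.0004, -1.0]] [-0.25 -0.17 -0.89] 0.051017402645982216
```

View pics/side2c.png

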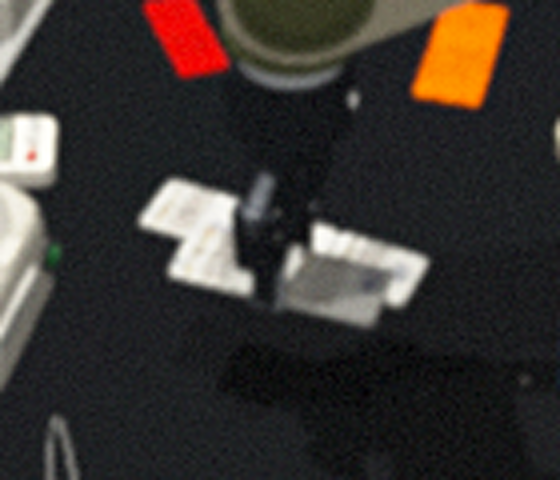

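View pics/top2c.png

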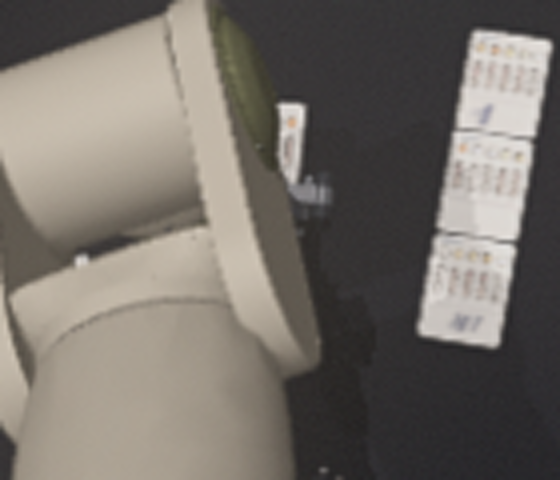

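Run:
```python
from m import *
q=lambda u,v:[220+u/4-.4,180+v/4-.4]
for z in (.089,.094):
  W=unproj("side",[q(168,275),q(375,327)],z); print(W.round(4),W.mean(0), np.linalg.norm(W[0]-W[1]), np.degrees(np.arctan2(*(W[0]-W[1])[[1,0]])))
# seat
print(unproj("side",[[334.9,155.7]],.034),unproj("top",[[418.9,233.2]],.034))
q=lambda u,v:[290+u/7-.43,130+v/7-.43]
print("base corners z12",unproj("side",[q(125,125),q(75,238),q(478,308),q(510,190)],.012).round(4))
print("bed z34", unproj("side",[q(165,180),q(395,208),q(390,165),q(175,128)],.034).round(4))
print("edge inner end z39",unproj("side",[q(160,175)],.039))
print("roller top z67",unproj("side",[q(410,132)],.067))
```

```text
[[0.5842 0.3136 0.089 ]
 [0.4474 0.3248 0.089 ]] [0.51579675 0.31917259 0.089     ] 0.1373372650477865 -4.667989040118771
[[0.5826 0.3189 0.094 ]
 [0.4465 0.33   0.094 ]] [0.51455644 0.32447139 0.094     ] 0.13654051904445788 -4.667989040118696
[[ 0.49530883 -0.27562739  0.034     ]] [[ 0.51316534 -0.28191779  0.034     ]]
base corners z12 [[ 0.6066 -0.3401  0.012 ]
 [ 0.6065 -0.2255  0.012 ]
 [ 0.4046 -0.2197  0.012 ]
 [ 0.404  -0.3335  0.012 ]]
bed z34 [[ 0.5687 -0.2565  0.034 ]
 [ 0.4543 -0.2633  0.034 ]
 [ 0.4631 -0.3032  0.034 ]
 [ 0.5744 -0.3076  0.034 ]]
edge inner end z39 [[ 0.57064624 -0.2523378   0.039     ]]
roller top z67 [[ 0.45279979 -0.28194449  0.067     ]]
```

The side view shows the plate lifted, centred on the tool to within about 1 mm and turned −4.7°, in line with the tool. There is an instrument box from about x 0.58 with y −0.13 to 0.08, so I'll pull back to x ≈ 0.42 for the transit.

Emit:
move_arm:
  moves:
    - [40,-10,-10,0]
    - [80,-20,-20,0]
    - [92,-50,-20,0]
    - [89,-95,-20,0]
    - [85,-140,-20,0]
    - [82,-185,-20,0]
    - [78,-230,-20,0]
    - [75,-275,-20,0]
    - [71,-320,-20,0]
    - [68,-365,-20,0]
    - [64,-410,-20,0]
    - [61,-455,-20,0]
    - [57,-500,-20,-0.02]
    - [53,-540,-20,-0.044]
    - [50,-565,-20,-0.044]
    - [20,-570,-15,-0.044]
    - [-15,-573,-8,-0.044]
    - [-45,-575,-2,-0.044]
    - [-60,-575,0,-0.044]
    - [-60,-575,0,-0.044]

```text
time_s: 7.6
position: [0.5301, -0.2784, 0.0856]
tool_rot: [[-0.999, 0.034, -0.001], [0.034, 0.999, 0.001], [0.001, 0.001, -1.0]]
ft_force: [0.2, -0.2, -0.3]
grip_width: 0.0509
```

```bash
python3 -c "
from look import *
look('3',{'top':(160,300,340,480,4),'side':(110,200,280,400,6)})"
```

```text
7.7 [ 0.5285 -0.2783  0.0865] [[-0.9994, 0.0345, -0.0016], [0.0345, 0.9994, 0.0012], [0.0017, 0.0011, -1.0]] [ 0.05 -0.11  0.24] 0.050429028727381
```

View pics/side3c.png

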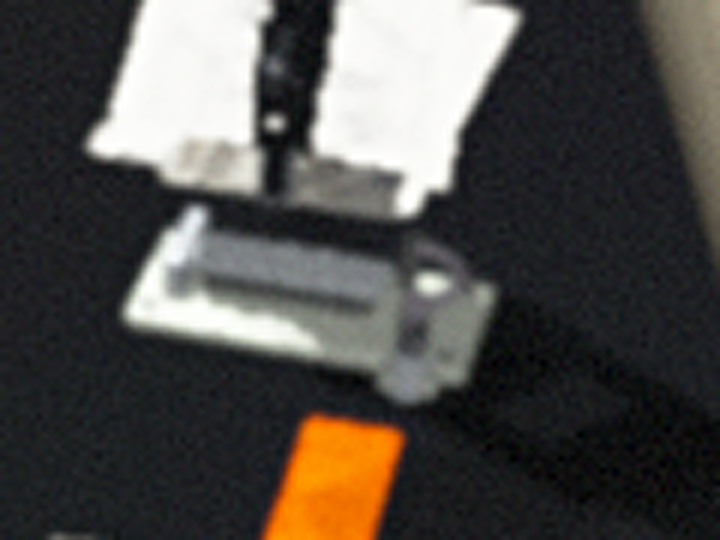

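View pics/top3c.png

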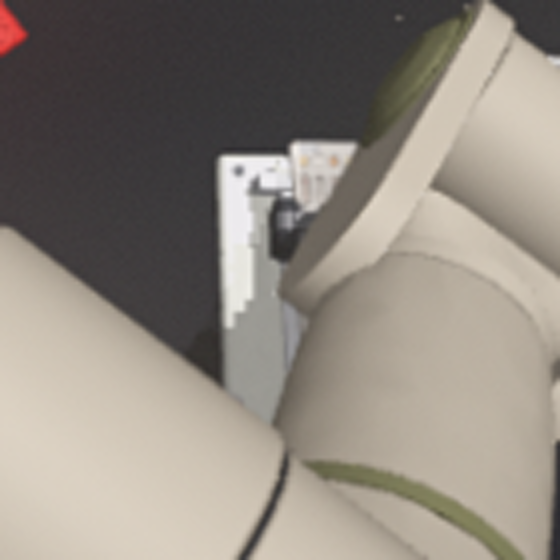

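The side view shows the plate level above the stage, with its −x end at crop x ≈ 398, close to the roller at 413. I'll move 8 mm further along +x before going down.

Emit:
move_arm:
  moves:
    - [-4,0,0,0]
    - [-8,0,0,0]
    - [-8,0,10,0]
    - [-8,0,20,0]
    - [-8,0,30,0]
    - [-8,0,38,0]
    - [-8,0,43,0]
    - [-8,0,43,0]
    - [-8,0,43,0]

```text
time_s: 8.6
position: [0.5373, -0.2791, 0.0444]
tool_rot: [[-0.999, 0.035, 0.0], [0.035, 0.999, -0.0], [-0.0, -0.0, -1.0]]
ft_force: [0.2, 0.1, 0.5]
grip_width: 0.051
```

```bash
python3 -c "
from look import *
look('4',{'top':(160,300,340,480,4),'side':(110,200,280,400,6)})"
```

```text
8.7 [ 0.5374 -0.2791  0.0447] [[-0.9994, 0.0348, 0.0007], [0.0348, 0.9994, -0.0005], [-0.0007, -0.0005, -1.0]] [ 0.55 -0.36 -0.9 ] 0.050421767927452815
```

View pics/side4c.png

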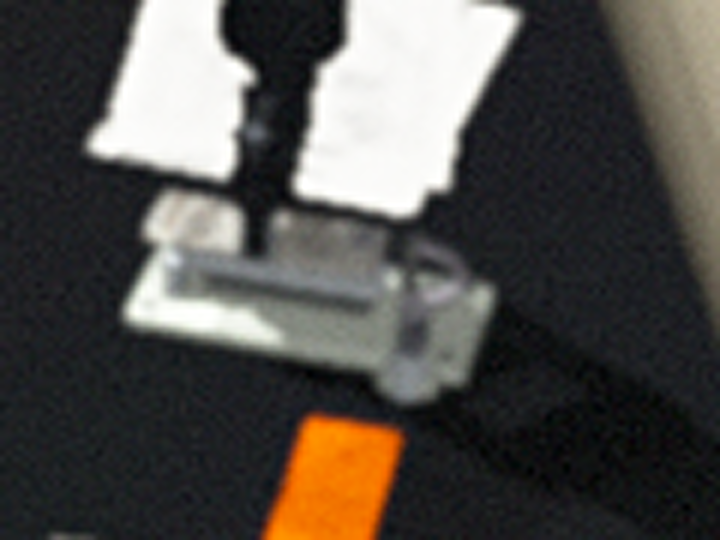

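Emit:
move_arm:
  moves:
    - [3,0,0,0]
    - [6,0,0,0]
    - [9,0,0,0]
    - [12,0,0,0]
    - [15,0,0,0]
    - [18,0,0,0]
    - [21,0,0,0]
    - [24,0,0,0]
    - [27,0,0,0]
    - [30,0,0,0]
    - [33,0,0,0]
    - [36,0,0,0]
    - [38,0,0,0]
    - [40,0,0,0]
    - [40,0,0,0]
    - [40,0,0,0]

```text
time_s: 10.3
position: [0.4971, -0.2774, 0.0443]
tool_rot: [[-0.999, 0.035, -0.0], [0.035, 0.999, 0.001], [0.0, 0.001, -1.0]]
ft_force: [2.8, 0.8, -0.1]
grip_width: 0.0507
```

```bash
python3 -c "
from look import *
look('5',{'top':(160,300,340,480,4),'side':(110,200,280,400,6)})"
```

```text
10.4 [ 0.4972 -0.2774  0.0443] [[-0.9994, 0.0348, -0.0002], [0.0348, 0.9994, 0.0004], [0.0002, 0.0004, -1.0]] [ 2.05  0.72 -0.3 ] 0.05044759219665571
```

View pics/side5c.png

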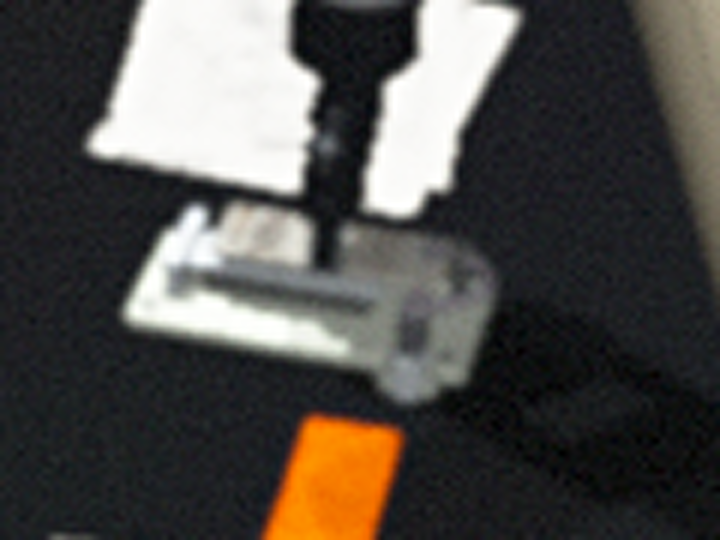

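View pics/top5c.png

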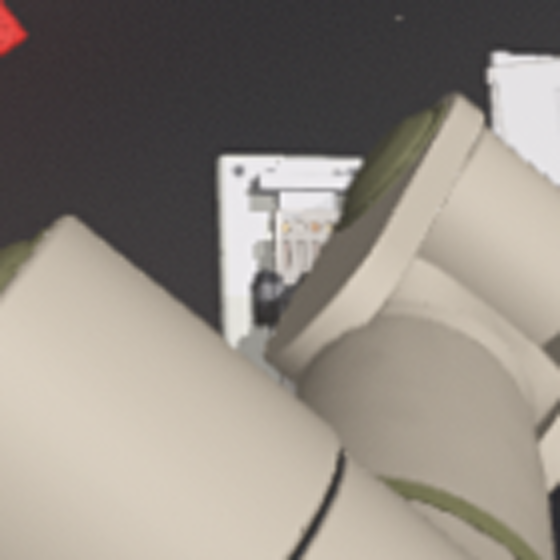

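Run:
```python
from m import *
q=lambda u,v:[340+u/4-.4,160+v/4-.4]
print("plate left/far corner z.051",unproj("top",[q(276,206),q(275,260)],.051).round(4))
print("bar left inner z39, far-left top",unproj("top",[q(258,190),q(258,160)],.039).round(4))
q=lambda u,v:[280+u/6-.4,110+v/6-.4]
print("side near edge",unproj("side",[q(218,252),q(460,278)],.047).round(4))
print("side bar inner near",unproj("side",[q(205,270)],.039).round(4))
```

```text
plate left/far corner z.051 [[ 0.5673 -0.254   0.051 ]
 [ 0.533  -0.2508  0.051 ]]
bar left inner z39, far-left top [[ 0.5802 -0.247   0.039 ]
 [ 0.5998 -0.2485  0.039 ]]
side near edge [[ 0.5607 -0.2622  0.047 ]
 [ 0.4214 -0.2741  0.047 ]]
side bar inner near [[ 0.5661 -0.2535  0.039 ]]
```

Emit:
move_arm:
  moves:
    - [0,0,3,0]
    - [0,0,6,0]
    - [0,0,9,0]
    - [0,0,11,0]
    - [0,0,11,0]

```text
time_s: 10.9
position: [0.4971, -0.2776, 0.0329]
tool_rot: [[-0.999, 0.035, -0.0], [0.035, 0.999, 0.0], [0.0, 0.0, -1.0]]
ft_force: [2.4, 0.7, 0.3]
grip_width: 0.0508
```

Emit:
move_arm:
  moves:
    - [0,0,1,0]
    - [0,0,1,0]

```text
time_s: 11.1
position: [0.4972, -0.2776, 0.0322]
tool_rot: [[-0.999, 0.035, -0.0], [0.035, 0.999, 0.0], [0.0, 0.0, -1.0]]
ft_force: [2.3, 0.4, 0.8]
grip_width: 0.0507
```

Emit:
move_arm:
  moves:
    - [0,0,1,0]
    - [0,0,1,0]

```text
time_s: 11.3
position: [0.4973, -0.2777, 0.0317]
tool_rot: [[-0.999, 0.035, 0.0], [0.035, 0.999, -0.0], [-0.0, -0.0, -1.0]]
ft_force: [1.9, 0.7, 3.5]
grip_width: 0.051
```

Bed contact came at TCP z ≈ 0.0318. Next I'll slide towards the fixed edge.

Emit:
move_arm:
  moves:
    - [-1,0,-0.6,0]
    - [-3,0,-0.6,0]
    - [-5,0,-0.6,0]
    - [-5,0,-0.6,0]

```text
time_s: 11.7
position: [0.5025, -0.2779, 0.0318]
tool_rot: [[-0.999, 0.035, 0.0], [0.035, 0.999, -0.0], [-0.0, -0.0, -1.0]]
ft_force: [2.3, -1.5, -0.9]
grip_width: 0.051
```

Emit:
move_arm:
  moves:
    - [-2,0,0,0]
    - [-2,0,0,0]

```text
time_s: 11.9
position: [0.5044, -0.2779, 0.0318]
tool_rot: [[-0.999, 0.035, 0.0], [0.035, 0.999, 0.0], [-0.0, 0.0, -1.0]]
ft_force: [1.8, -3.0, -1.0]
grip_width: 0.0508
```

Emit:
move_arm:
  moves:
    - [-2,0,0,0]
    - [-2,0,0,0]

```text
time_s: 12.1
position: [0.5064, -0.2779, 0.0319]
tool_rot: [[-0.999, 0.035, 0.0], [0.035, 0.999, 0.0], [-0.0, 0.0, -1.0]]
ft_force: [1.6, -0.7, -0.5]
grip_width: 0.0507
```

Emit:
move_arm:
  moves:
    - [-1.5,0,0,0]
    - [-1.5,0,0,0]

```text
time_s: 12.3
position: [0.5078, -0.2779, 0.0319]
tool_rot: [[-0.999, 0.035, 0.0], [0.035, 0.999, 0.0], [-0.0, 0.0, -1.0]]
ft_force: [2.5, 0.1, -0.9]
grip_width: 0.0507
```

Emit:
move_arm:
  moves:
    - [-1.5,0,0,0]
    - [-1.5,0,0,0]

```text
time_s: 12.5
position: [0.5093, -0.278, 0.0319]
tool_rot: [[-0.999, 0.035, 0.0], [0.035, 0.999, 0.0], [-0.0, 0.0, -1.0]]
ft_force: [2.4, -0.1, -0.8]
grip_width: 0.0507
```

```bash
python3 -c "
from look import *
look('6',{'top':(160,300,340,480,4),'side':(110,200,280,400,6)})"
```

```text
12.6 [ 0.5092 -0.278   0.0319] [[-0.9994, 0.0348, 0.0], [0.0348, 0.9994, 0.0001], [-0.0, 0.0001, -1.0]] [1.72 0.12 0.09] 0.05075667669720032
```

View pics/side6c.png

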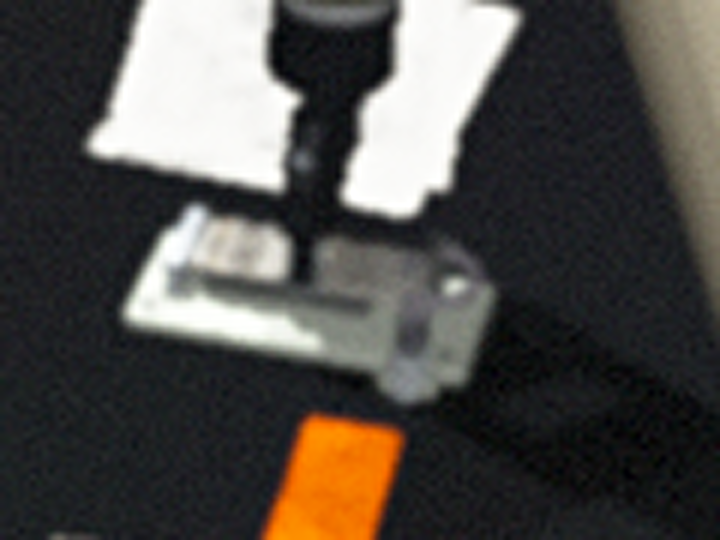

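View pics/top6c.png

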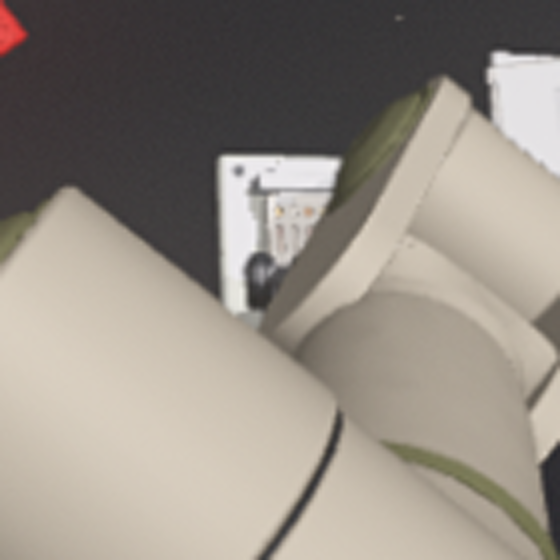

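Both views show the plate on the bed with its end 1–2 mm from the bar (side crop x ≈ 195, top crop row ≈ 192). I'll continue gently.

Emit:
move_arm:
  moves:
    - [-1,0,0,0]
    - [-1,0,0,0]

```text
time_s: 12.8
position: [0.5102, -0.278, 0.0319]
tool_rot: [[-0.999, 0.035, -0.0], [0.035, 0.999, 0.0], [0.0, 0.0, -1.0]]
ft_force: [1.0, 0.4, -0.2]
grip_width: 0.0506
```

Emit:
move_arm:
  moves:
    - [-1,0,0,0]
    - [-1,0,0,0]

```text
time_s: 13.0
position: [0.5113, -0.278, 0.0319]
tool_rot: [[-0.999, 0.035, -0.0], [0.035, 0.999, 0.0], [0.0, 0.0, -1.0]]
ft_force: [1.5, 0.4, -1.9]
grip_width: 0.0505
```

Emit:
move_arm:
  moves:
    - [-1,0,0,0]
    - [-1,0,0,0]

```text
time_s: 13.2
position: [0.5123, -0.278, 0.0319]
tool_rot: [[-0.999, 0.035, -0.0], [0.035, 0.999, 0.0], [0.0, 0.0, -1.0]]
ft_force: [3.1, 1.9, -0.4]
grip_width: 0.051
```

Emit:
move_arm:
  moves:
    - [-1,0,0,0]
    - [-1,0,0,0]

```text
time_s: 13.4
position: [0.5127, -0.278, 0.0318]
tool_rot: [[-0.999, 0.035, -0.001], [0.035, 0.999, 0.0], [0.001, 0.0, -1.0]]
ft_force: [-1.7, 0.5, 1.4]
grip_width: 0.0506
```

Emit:
move_arm:
  moves:
    - [-1,0,0,0]
    - [-1,0,0,0]

```text
time_s: 13.6
position: [0.5128, -0.278, 0.0318]
tool_rot: [[-0.999, 0.035, -0.003], [0.035, 0.999, 0.001], [0.003, 0.001, -1.0]]
ft_force: [-7.0, 0.5, 3.5]
grip_width: 0.0502
```

Edge contact shows clearly as −7 N. I'll relax the push by 1.2 mm, then open.

Emit:
move_arm:
  moves:
    - [1.2,0,0,0]
    - [1.2,0,0,0]

```text
time_s: 13.8
position: [0.5127, -0.278, 0.0318]
tool_rot: [[-0.999, 0.035, -0.0], [0.035, 0.999, 0.0], [0.001, 0.0, -1.0]]
ft_force: [-1.9, 0.9, 0.9]
grip_width: 0.0505
```

Emit:
move_arm:
  moves:
    - [0,0,0,0]
    - [0,0,0,0]
    - [0,0,0,0]
    - [0,0,0,0]
    - [0,0,0,0]
  grip: 0.1

```text
time_s: 14.3
position: [0.5131, -0.2782, 0.0319]
tool_rot: [[-0.999, 0.035, 0.0], [0.035, 0.999, -0.0], [-0.0, -0.0, -1.0]]
ft_force: [0.3, -0.2, 0.8]
grip_width: 0.077
```

Emit:
move_arm:
  moves:
    - [0,0,-10,0]
    - [0,0,-30,0]
    - [0,0,-60,0]
    - [0,0,-90,0]
    - [0,0,-120,0]
    - [0,0,-150,0]
    - [0,0,-160,0]

```text
time_s: 15.0
position: [0.5137, -0.2787, 0.1957]
tool_rot: [[-0.999, 0.035, 0.005], [0.035, 0.999, -0.004], [-0.005, -0.004, -1.0]]
ft_force: [-0.7, 0.1, 0.1]
grip_width: 0.0772
```

Emit:
move_arm:
  moves:
    - [40,40,0,0]
    - [60,80,0,0]
    - [80,120,0,0]
    - [100,160,0,0]
    - [110,200,0,0]
    - [110,240,0,0]
    - [110,280,0,0]
    - [110,320,0,0]
    - [110,320,0,0]
    - [110,320,0,0]

```text
time_s: 16.0
position: [0.4139, 0.046, 0.1917]
tool_rot: [[-0.999, 0.033, -0.001], [0.033, 0.999, -0.0], [0.001, -0.0, -1.0]]
ft_force: [-0.1, 0.1, -0.1]
grip_width: 0.0766
```

```bash
python3 -c "
from look import *
look('7',{'top':(180,290,360,470,5),'side':(110,200,280,400,6)})
from m import *
for n in('top','side'):
  for nm in ('plate_double',): print(n,[(d['conf'],d['point'],d['region'].sum()) for d in env.silhouettes(n,nm)])
"
```

```text
16.1 [0.4142 0.0448 0.1917] [[-0.9994, 0.0355, -0.0004], [0.0355, 0.9994, -0.0002], [0.0004, -0.0002, -1.0]] [0.7  0.31 0.69] 0.07694097670724932
top [(0.94, [230.5, 416.1], np.int64(1123)), (0.71, [172.4, 323.2], np.int64(496)), (0.64, [257.3, 355.6], np.int64(569)), (0.63, [266.6, 140.2], np.int64(593))]
side [(0.93, [195.5, 337.6], np.int64(405)), (0.81, [189.1, 265.5], np.int64(245)), (0.68, [153.4, 326.9], np.int64(269)), (0.56, [311.8, 303.0], np.int64(529))]
```

View pics/side7c.png

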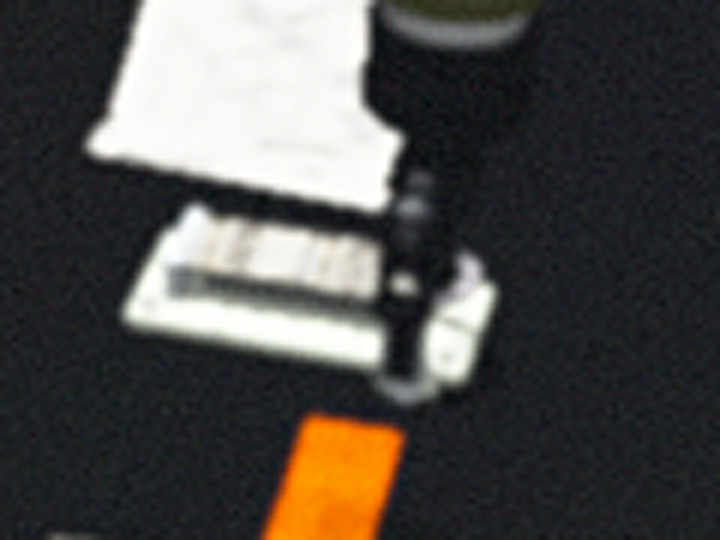

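View pics/top7c.png

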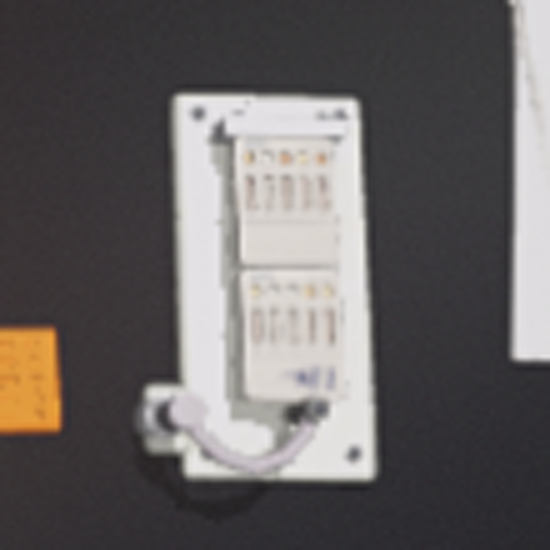

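The top view shows the plate's end flush with the fixed edge (crop row 137) and the roller against its other end (row 410). It is in line and centred to within about 2 mm, and the side view shows it flat. The robot is clear, so I'm handing the job in.

```bash
python3 -c "
from rig import env
print(env.observe()['time_s'],env.close_job())"
```

```text
the job is handed in; nothing more can be done
16.2 None
```

The two-panel plate is loaded in the reading stage and the job is handed in at about 16 s of the 42 s allowed.

**What I did:** I picked up the white two-panel plate (the larger one; the red, orange and smaller ones were left alone). I lowered it between the roller and the fixed edge, pushed the sprung arm back with the end of the plate, and set it on the bed. Then I slid it forward until the force read −7 N at the edge, eased off, opened the fingers and moved the arm clear.

**Last checks:**
- **Top view:** the plate's end is at the fixed edge, the roller touches its other end, it is in line with the bed, and it is centred to within about 2 mm.
- **Side view:** the plate looks flat on the bed. By then the gripper hid the roller end in this view.
- **Robot:** it touches nothing, with force readings at noise level.

**What disagreed or was not measured:**
- **Stage position:** the two cameras disagreed by up to about 10 mm on parts of the stage along x, so I set the final position by contact force rather than from the images.
- **Sideways force:** it reached −3 N once while the plate slid, then went away. I did not find the cause.
- **Clip:** I judged its angle and pressing force only from the images.

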